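Mist the card, then hold the pressing block ready over the mounting frame

ROBOT

A 7-joint arm with a two-finger parallel gripper is mounted at the origin on the work surface. World frame = base frame: x ahead of the robot, y to its left, z up, the work surface at z = 0. Lengths are in mm, angles in rad, forces in N, time in s.
With the tool pointing down it reaches from about 400 to 875 mm from the base axis. Payload 6.5 kg.
Tool frame: the origin (TCP) lies midway between the tips of the shut fingers; the grasp point (between the pads) lies 19 mm behind it; z points along the fingers, y is the direction in which the jaws open and shut (so a half turn about z gives the same grasp; the last joint's range is limited). The gripper opens to 88 mm and grips with 3 to 60 N. Pads are 18 mm wide; open, the fingers measure 123 mm over their backs; the gripper's body (75 mm by 187 mm) begins 45 mm behind the grasp point.
Start: joints at [-0.066, 0.536, -0.004, 1.538, 0.003, 1.067, -0.071], TCP at [649.992, -0, 215.316] pointing down, gripper open.
Joint ranges: [-2.7, 2.7], [-0.37, 2.16], [-1.27, 1.26], [0.24, 2.4], [-1.31, 4.45], [0.19, 1.91], [-2.76, 2.76]. Speed limits (rad/s): [2.39, 2.39, 3.14, 3.14, 3.14, 3.14, 3.14].

INTERFACE

Orientations are given as a unit quaternion [w, x, y, z].
In Python, from plant import manip gives the robot as it stands.
- The arm moves only by the tool drive_tool, never from a script. Its argument "motion" is a list of rows, each a list of 3 entries, a list of its own where there are three numbers: the shift along the world's x, y, z in m, then the turn, a rotation vector about the world's x, y, z in rad, then the finger opening in m, from 0 to 0.0881. In form: [[[dx, dy, dz], [ax, ay, az], fingers], ...]. A call has 1 to 5 rows; each row shifts and turns the commanded pose from where the row before left it; what a row does not reach is not made up. A row lasts 1/8 s, in which the tool goes at most 62.5 mm and 10.7 degrees, less where a joint would pass 70% of its speed; a pose out of reach is approached as far as the arm can. A call is refused whole if a number of a shift passes 0.0625 or a number of a turn 0.188, either way. A call with a gripper value outside its range is refused whole. The fingers move at their own pace and stop on an object; "grip_force" is the grip in N (left out, the last holds). Time passes only in rows, so rows that do not move let the fingers close. It gives the time, the measured TCP pose, the force and the opening at its end, in the units of the state.
- manip.sense(): the state, without advancing time (a new reading comes with each control period).
- manip.camera(name): name is "scene" or "side" or "wrist"; returns the picture (420x560x3 uint8, red, green, blue); there is no depth.
- manip.camera_model(name): a dict with "K" (3x3 intrinsics, pixels), "extrinsics" (4x4, takes a point from world to camera coordinates). Camera axes: x right, y up, looking along -z (the intrinsics and any distortion apply to the point x, -y, -z); pixel columns grow to the right and rows downward; lengths in mm; the calibration is good to about 2 mm. A picture is of the moment at which its call begins: read the wrist's pose just before it. camera_model takes no time and is no camera call; for the wrist camera it gives the pose at the moment of the call.
- manip.hand_in(): hands the job in, once; it reports no verdict.
The state is a dict: "clock": time; "q": joint angles; "dq": joint speeds; "effort": joint torques, N m; "ee_pos": TCP position; "eef_rot": TCP orientation; "wrist_force": force on the tool from outside, world axes, zero at the start; "moment": the same for the moment, N m; "opening": opening from 0.0 (shut) to 1.0 (fully open).
Only numpy, scipy, OpenCV 4.12 (cv2) and the standard library are available. Lean on these libraries where they do the work, as an engineer would, in place of code of your own. Each camera call takes 0.05 s, during which the arm holds its last target. There are 200 camera calls.

TASK

Glue a card in the mounting frame: first push the spray can's nozzle cap all the way down and let it come back up, so that the card gets its mist of adhesive. Then take the oblong pressing block by its handle, carry it over the pencil box, and finish with the gripper still holding it level and square over the middle of the frame, its long side along the frame's long side and its underside about 1 cm above the frame's rim, while the glue turns tacky. The block must not touch the pencil box or the frame at any time, and the round block, tub, brush tin and jar stay where they stand.

Things in the scene. Friction and masses are not known exactly. Their poses are not given: they have to be found in the camera images.
- nozzle_top (a point): Centre of the flat top of the white plastic nozzle cap (tapers from 36 mm across at its foot to 32 mm at the top, 25 mm tall) on a slim upright aluminium spray can 52 mm across with a plain paper band; the can stands in a fixed dark round foot 76 mm across, just beyond the frame on the robot's right. The cap's top is 190 mm above the table when up. A short black spout on the cap points at the frame. Press straight down. z is up.
- nozzle (a joint): How far the nozzle cap is pushed down, in m: 0 up, 0.007 fully down on its stop. Spring: about 1.2 N to start moving, about 5.4 N fully down; it comes up by itself.
- can: The fixed spray can with its foot; origin at the centre of the foot's underside on the table, z up. The can body reaches 156 mm high; the nozzle cap sits above it.
- oblong_mid (a point): Centre of the oblong pressing block, half-way up (31 mm above its underside). A loose wooden block 90 mm (its x) by 60 mm (its y), 22 mm thick with a cork sole, and on top, centred, a wooden bar handle 70 mm (its x) by 26 mm (its y), 40 mm tall: 62 mm in all, 0.15 to 0.31 kg. The handle spans 9 mm below to 31 mm above this point. It stands upright on the table on the robot's left; z up. The block looks the same turned half round.
- oblong: The same oblong pressing block: origin at the centre of its underside, x along its 90 mm side, z up.
- oblong_under (a point): Centre of the underside of the oblong pressing block.
- frame_mid (a point): Middle of the mounting frame at the height of its rim's top (18 mm above the table). x along the frame's long side, z up.
- frame: The fixed mounting frame on the robot's right: a plywood board 170 mm (its x) by 140 mm (its y), 10 mm thick, carrying a dark wooden oblong rim, 130 by 100 mm outside, 106 by 76 mm inside, 8 mm tall, around a white card. Origin at the centre of the board's underside on the table, z up.
- pencil_box: A fixed open light-wood pencil box standing between the blocks and the frame, 460 mm along its x (pointing away from the robot), 60 mm along its y, 70 mm tall; the pencils in it lie below its rim. Origin at the centre of its underside, z up.
- round_mid (a point): Centre, half-way up (31 mm), of the round pressing block, loose: wooden disc 70 mm across and 22 mm thick with a turned knob, 62 mm tall in all. Not used; leave it alone. It may swap places with the oblong block.
- tub_mid (a point): Centre, half-way up (29 mm), of a loose white plastic tub with a grey lid, 74 mm across, 58 mm tall. Leave it alone.
- tin_mid (a point): Centre of the steel part (50 mm up) of a loose brush tin 72 mm across, 100 mm tall, with brushes standing out of it up to about 230 mm above the table. Leave it alone.
- jar_mid (a point): Centre, half-way up (35 mm), of a loose terracotta-brown jar 56 mm across, about 70 mm tall. Leave it alone.
Things that resemble listed ones, but are neither listed nor needed, are in the scene too. Of the things like the frame, leave any that is purple; of the rest the larger one is meant.

How it is judged:
By the outcome, as a careful person would: the job done as asked, in the order asked, and still so for the second after the job is handed in, while the arm keeps its last pose, push and grip.
It also fails if it takes over 64 s, if anything falls off the work surface, if the arm or the gripper's body presses on something with over 40 N, if the wrist force passes 120 N, or if a joint passes its speed limit or range.

## Working session

There is one attempt and no reset: what is moved stays moved. The work goes in short steps, Python scripts to look and compute and a tool call to move; the robot and the scene stay as the last step left them, time stands still between calls to the robot, and variables do not carry over. Pictures are saved under pics/ and viewed, about 8 in all and at most 12, crops included, and the job is handed in when it is done.

Besides the shell and the picture viewer there is one more tool, called after "Call:" as a command line: name --argument value ..., lists and objects as JSON in quotes. drive_tool: Moves the arm, as the interface text tells. Its arguments: {"type":"object","properties":{"motion":{"type":"array"},"grip_force":{"type":"number"}},"required":["motion"]}

```bash
mkdir -p pics; ls; python3 - <<'E'
from plant import manip
import cv2,numpy as np
for n in ("scene","side"):
    im=manip.camera(n); cv2.imwrite(f"pics/{n}0.png",cv2.cvtColor(im,cv2.COLOR_RGB2BGR))
    m=manip.camera_model(n); print(n,np.round(m["K"],1).tolist(),np.round(m["extrinsics"],3).tolist(),[k for k in m],m.get("dist"))
s=manip.sense();print(s)
E
```

```text
pics
scene [[385.8, 0.0, 277.5], [0.0, 385.8, 212.5], [0.0, 0.0, 1.0]] [[0.287, 0.958, -0.007, -58.217], [-0.728, 0.223, 0.649, 263.692], [0.623, -0.181, 0.761, -1601.354], [0.0, 0.0, 0.0, 1.0]] ['K', 'extrinsics'] None
side [[386.2, 0.0, 281.1], [0.0, 386.2, 200.5], [0.0, 0.0, 1.0]] [[-0.939, -0.343, -0.003, 449.016], [0.211, -0.585, 0.783, -243.132], [-0.27, 0.735, 0.622, -1197.667], [0.0, 0.0, 0.0, 1.0]] ['K', 'extrinsics'] None
{'clock': 0.1, 'q': array([-0.06621528,  0.53707884, -0.00444278,  1.53871432,  0.00259077,
        1.0673295 , -0.07121644]), 'dq': array([ 7.95707338e-04, -1.54565254e-03, -4.05163347e-04, -3.50607720e-03,
        1.63014542e-03,  9.52016541e-05,  1.53675736e-03]), 'effort': array([ 3.46889319e-03, -5.72081137e+01,  9.94492471e-01, -2.52229267e+01,
       -5.61024144e-02,  1.35207170e-02,  4.56839609e-05]), 'ee_pos': array([6.49429694e+02, 9.56786365e-04, 2.14557575e+02]), 'eef_rot': array([-5.01308854e-04,  7.07081991e-01,  7.07131159e-01, -5.74047940e-04]), 'wrist_force': array([-0.16078337,  0.42721051, -0.05321982]), 'moment': array([-0.00146232,  0.03908375,  0.02314807]), 'opening': 0.9998329507955613}
```

View pics/scene0.png

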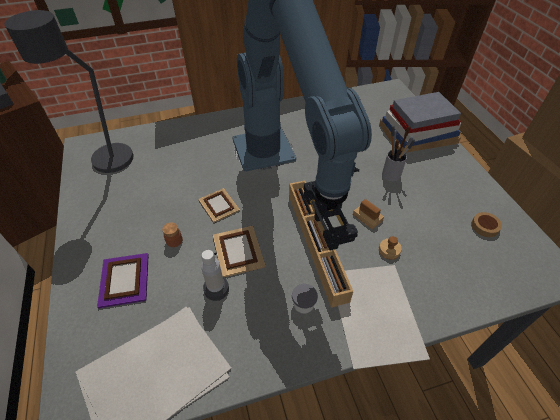

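View pics/side0.png

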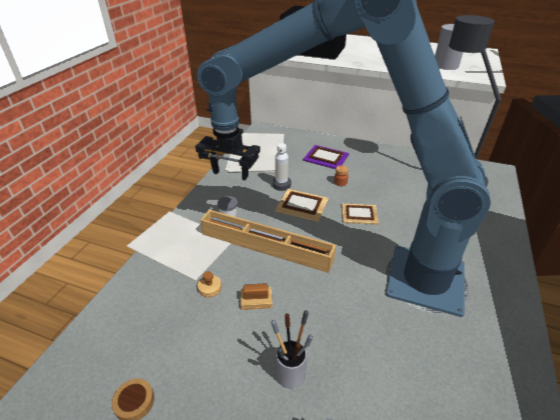

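The scene view shows the candidates. Frames are at (238,250) large, (219,205) small and (124,280) purple. The blocks are oblong at (370,213) and round at (391,248). The can is at (213,270), the tub at (305,298), the tin at (394,165), the jar at (172,235) and the pencil box around (320,240). In the side view the large frame is at (303,203), the oblong block at (256,295), the round block at (209,284) and the can cap at (281,150). I choose the (238,250) frame, which isn't purple and is the larger of the rest, and the oblong block at (370,213). I'll crop closer next.

```bash
python3 - <<'E'
import cv2
a=cv2.imread("pics/scene0.png");b=cv2.imread("pics/side0.png")
def c(im,x,y,w,h,s,f): cv2.imwrite(f,cv2.resize(im[y:y+h,x:x+w],None,fx=s,fy=s,interpolation=cv2.INTER_CUBIC))
c(a,190,180,220,130,3.6,"pics/c1.png")   # 
c(b,190,135,200,180,3.3,"pics/c2.png")
E
```

```text
(no output)
```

View pics/c1.png

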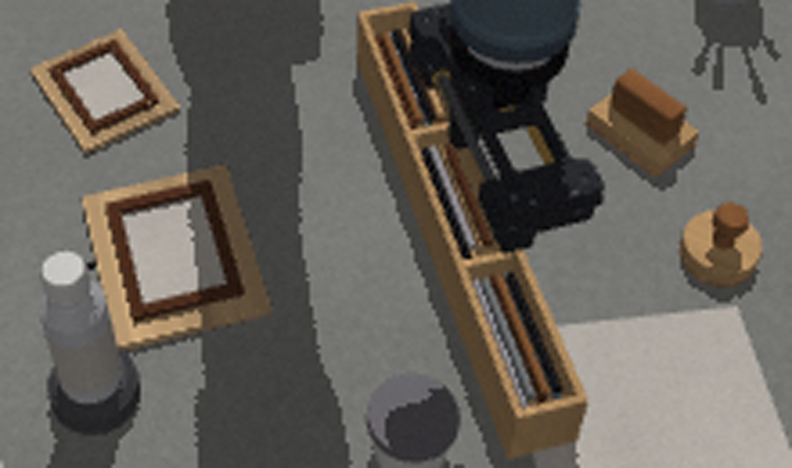

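View pics/c2.png

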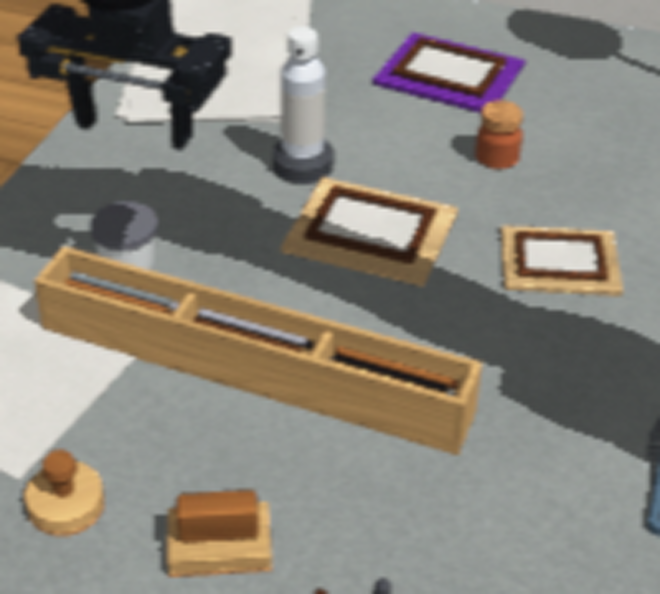

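c1 shows the cap top at about (64,264), the frame rim's outer corners at about (107,205), (212,181), (243,295) and (132,324), and the oblong's handle top centred near (650,92). In c2 the cap top is at about (301,36), the rim centre near (372,223) and the handle top near (216,496). Next I'll triangulate these.

```bash
cat > h.py <<'E'
import numpy as np,cv2
from plant import manip
def P(m): 
    E=np.array(m["extrinsics"]); return np.array(m["K"])@np.diag([1,-1,-1])@E[:3]
def tri(views,uvs):   # views: 3x4 matrices, uvs: pixels -> least-squares point, residual px
    A=np.vstack([[u*p[2]-p[0],v*p[2]-p[1]] for p,(u,v) in zip(views,uvs)])
    X=np.linalg.lstsq(A[:,:3]/np.linalg.norm(A[:,:3],axis=1)[:,None],-A[:,3]/np.linalg.norm(A[:,:3],axis=1),rcond=None)[0]
    r=[np.linalg.norm(proj(p,X)-uv) for p,uv in zip(views,uvs)]
    return X,max(r)
def proj(p,X):
    h=p@np.append(X,1); return h[:2]/h[2]
def onz(p,uv,z):
    u,v=uv; A=np.array([u*p[2]-p[0],v*p[2]-p[1]])
    return np.append(np.linalg.solve(A[:,:2],-A[:,3]-A[:,2]*z),z)
E
cat > m1.py <<'E'
from h import *
S,D=P(manip.camera_model("scene")),P(manip.camera_model("side"))
a=lambda u,v:((u+.5)/3.6-.5+190,(v+.5)/3.6-.5+180)
b=lambda u,v:((u+.5)/3.3-.5+190,(v+.5)/3.3-.5+135)
def q(n,A,B): X,r=tri([S,D],[a(*A),b(*B)]); print(n,X.round(1),round(r,1))
q("cap",(64,264),(301,36))
q("handle",(650,92),(216,497))
q("box rear-left..far corner R(top)",(585,403),(38,282)) 
for n,A in dict(c1=(107,205),c2=(212,181),c3=(243,295),c4=(132,324)).items(): print("rim",n,onz(S,a(*A),18).round(1))
for n,A in dict(c1=(335,185),c2=(437,204),c3=(421,262),c4=(307,240)).items(): print("rimD",n,onz(D,b(*A),18).round(1))
for n,A in dict(c1=(358,14),c2=(585,403),c3=(515,416)).items(): print("box",n,onz(S,a(*A),70).round(1))
for n,A in dict(c1=(38,282),c2=(69,248),c3=(481,366),c4=(461,402)).items(): print("boxD",n,onz(D,b(*A),70).round(1))
for n,A in dict(tl=(631,69),tr=(686,103)).items(): print("handle",n,onz(S,a(*A),62).round(1))
for n,A in dict(tl=(176,492),tr=(257,490)).items(): print("handleD",n,onz(D,b(*A),62).round(1))
for n,A in dict(l=(587,122),r=(697,131),b=(663,160)).items(): print("base",n,onz(S,a(*A),22).round(1))
for n,A in dict(tub=(412,415)).items(): print("tub",onz(S,a(*A),58).round(1))
print("jar",onz(S,(172,230),70).round(1),"tin",onz(S,(396,155),100).round(1),"round top",onz(S,a(732,215),62).round(1))
E
python3 m1.py
```

```text
cap [ 588.5 -308.3  189.4] 1.1
handle [464.1 250.9  65.4] 0.3
box rear-left..far corner R(top) [747.3  57.8  66.2] 0.3
rim c1 [ 407.8 -263.7   18. ]
rim c2 [ 408.9 -163.9   18. ]
rim c3 [ 540.2 -168.4   18. ]
rim c4 [ 540.9 -267.9   18. ]
rimD c1 [ 532.3 -264.9   18. ]
rimD c2 [ 407.8 -270.5   18. ]
rimD c3 [ 396.7 -163.2   18. ]
rimD c4 [ 528.6 -156.3   18. ]
box c1 [288.6  17.8  70. ]
box c2 [749.7  56.9  70. ]
box c3 [7.442e+02 1.000e-01 7.000e+01]
boxD c1 [744.3  60.8  70. ]
boxD c2 [740.3   1.4  70. ]
boxD c3 [287.3  24.1  70. ]
boxD c4 [293.5  75.9  70. ]
handle tl [428.6 247.8  62. ]
handle tr [483.3 278.6  62. ]
handleD tl [500.7 255.9  62. ]
handleD tr [435.4 229.9  62. ]
base l [448.  199.6  22. ]
base r [489.4 295.7  22. ]
base b [512.3 248.8  22. ]
tub [714.1 -73.9  58. ]
jar [ 377.5 -405.8   70. ] tin [292.1 429.7 100. ] round top [613.4 258.1  62. ]
```

Heights agree with the text: cap 189 mm, handle 65 mm, box about 68 mm. The frame is near (470,-215) with its long side about along x. The block is near (464,251) with yaw about 25°. I'll raise the arm toward the frame and can and refine with the wrist camera.

Call:
drive_tool --motion '[[[0,0,0.05],[0,0,0],0],[[-0.03,-0.055,0.03],[0,0,0],0],[[-0.03,-0.055,0.03],[0,0,0],0],[[-0.03,-0.055,0.02],[0,0,0],0],[[-0.03,-0.055,0],[0,0,0],0]]' --grip_force 20

```text
clock: 0.72
ee_pos: [537.3, -207.7, 339.8]
eef_rot: [0.001, 0.707, 0.707, 0.001]
wrist_force: [0.3, -1.3, 1.0]
opening: 0.456
```

Call:
drive_tool --motion '[[[0,0,0],[0,0,0],0],[[0,0,0],[0,0,0],0]]'

```text
clock: 0.98
ee_pos: [537.7, -205.3, 338.0]
eef_rot: [-0.0, 0.707, 0.707, 0.0]
wrist_force: [0.4, 0.5, -0.1]
opening: 0.224
```

```bash
cat > wp.py <<'E'
import sys; from h import *
n=sys.argv[1]; m=manip.camera_model("wrist"); im=manip.camera("wrist")
np.savez(f"pics/{n}.npz",P=P(m)); s=manip.sense(); print(s["clock"],s["ee_pos"].round(1),s["eef_rot"].round(3),s["wrist_force"].round(1),s["q"].round(2))
E=m["extrinsics"]; E=np.array(E); print("cam pos",(-E[:3,:3].T@E[:3,3]).round(),"look",(-E[2,:3]).round(2),"K",np.array(m["K"])[0].round(1))
cv2.imwrite(f"pics/{n}.png",cv2.resize(cv2.cvtColor(im,cv2.COLOR_RGB2BGR),None,fx=1.4,fy=1.4,interpolation=cv2.INTER_CUBIC))
E
python3 wp.py w1
```

```text
1.025 [ 538.1 -204.4  337.9] [-0.001  0.706  0.708  0.   ] [0.5 0.9 0.6] [ 0.23  0.3   0.07  1.59 -0.02  1.25  0.31]
cam pos [ 538. -131.  507.] look [ 0.   -0.28 -0.96] K [377.1   0.  283. ]
```

View pics/w1.png

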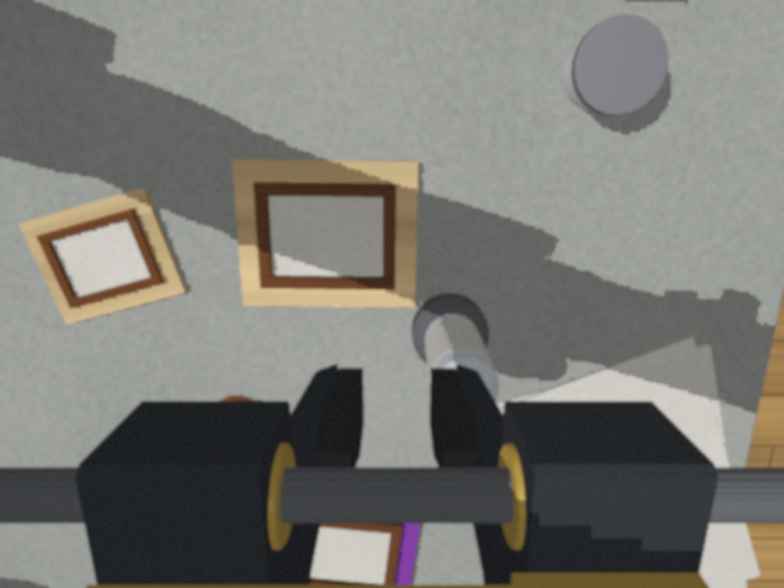

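w1 shows the large frame's rim corners at (254,184), (394,184), (393,289) and (259,287). The can's foot is at (450,330) and the cap is hidden behind the right finger. The small frame is at left, and the tub is at (620,65).

```bash
cat > m2.py <<'E'
from h import *
W=np.load("pics/w1.npz")["P"]; S,D=P(manip.camera_model("scene")),P(manip.camera_model("side"))
w=lambda u,v:((u+.5)/1.4-.5,(v+.5)/1.4-.5)
a=lambda u,v:((u+.5)/3.6-.5+190,(v+.5)/3.6-.5+180)
b=lambda u,v:((u+.5)/3.3-.5+190,(v+.5)/3.3-.5+135)
c=[]
for A in [(254,184),(394,184),(393,289),(259,287)]:
    c.append(onz(W,w(*A),18)); print(c[-1].round(1))
c=np.array(c); print("mean",c.mean(0).round(1), "angles",np.arctan2(*(c[1]-c[0])[[1,0]]).round(3),np.arctan2(*(c[2]-c[3])[[1,0]]).round(3))
for A in [(234,159),(420,162),(415,306),(243,306)]: print("board",onz(W,w(*A),10).round(1))
# triangulated rim corners over three views (order: small x/left y...)
for A,B,C in [((254,184),(212,181),(421,262)),((394,184),(243,295),(307,240)),((393,289),(132,324),(335,185)),((259,287),(107,205),(437,204))]:
    X,r=tri([W,S,D],[w(*A),a(*B),b(*C)]); print("tri",X.round(1),round(r,1))
print("foot", onz(W,w(450,331),12).round(1))
E
python3 m2.py
```

```text
[ 408.7 -165.1   18. ]
[ 535.8 -165.    18. ]
[ 534.7 -263.7   18. ]
[ 406.2 -261.8   18. ]
mean [ 471.4 -213.9   18. ] angles 0.0 -0.015
board [ 390.1 -143.4   10. ]
board [ 559.5 -145.9   10. ]
board [ 556.3 -283.2   10. ]
board [ 386.8 -283.3   10. ]
tri [ 402.9 -165.7   12.1] 3.3
tri [ 534.1 -166.7    8.3] 1.5
tri [ 535.1 -267.4   12.9] 1.7
tri [ 407.5 -263.2   20.9] 1.7
foot [ 591.4 -308.6   12. ]
```

Frame centre is about (471,-214) with yaw about -0.015. The cap is at about (590,-308.5), where the foot and the cap triangulation agree. Now I'll move above the cap with the fingers shut.

Call:
drive_tool --motion '[[[0.026,-0.052,0],[0,0,0],0],[[0.026,-0.052,0],[0,0,0],0],[[0,0,-0.05],[0,0,0],0],[[0,0,-0.05],[0,0,0],0],[[0,0,0],[0,0,0],0]]'

```text
clock: 1.65
ee_pos: [588.1, -306.7, 233.8]
eef_rot: [-0.004, 0.706, 0.708, -0.001]
wrist_force: [-0.7, 1.0, 0.4]
opening: 0.004
```

Call:
drive_tool --motion '[[[0,0,0],[0,0,0],0],[[0,0,0],[0,0,0],0]]'

```text
clock: 1.9
ee_pos: [591.2, -310.3, 241.0]
eef_rot: [0.002, 0.707, 0.707, 0.001]
wrist_force: [0.9, 0.0, -0.2]
opening: 0.002
```

```bash
python3 - <<'E'
from h import *
ims=[]
for n,(x,y,w,h) in dict(scene=(160,160,130,150),side=(220,70,130,150)).items():
    im=cv2.cvtColor(manip.camera(n),cv2.COLOR_RGB2BGR); ims.append(cv2.resize(im[y:y+h,x:x+w],None,fx=3,fy=3,interpolation=cv2.INTER_CUBIC))
cv2.imwrite("pics/n1.png",np.hstack(ims)); s=manip.sense(); print(s["clock"],s["ee_pos"],s["eef_rot"],s["wrist_force"],s["opening"])
for n in("scene","side"): print(proj(P(manip.camera_model(n)),s["ee_pos"]))
E
```

```text
2.0 [ 590.59182781 -310.39350877  240.37680891] [1.50566227e-03 7.07003980e-01 7.07207727e-01 5.80227795e-04] [ 0.56157294 -0.54742455  0.47108707] 0.0024536874281865175
[204.71083139 243.31745905]
[281.09520977 132.79958925]
```

View pics/n1.png

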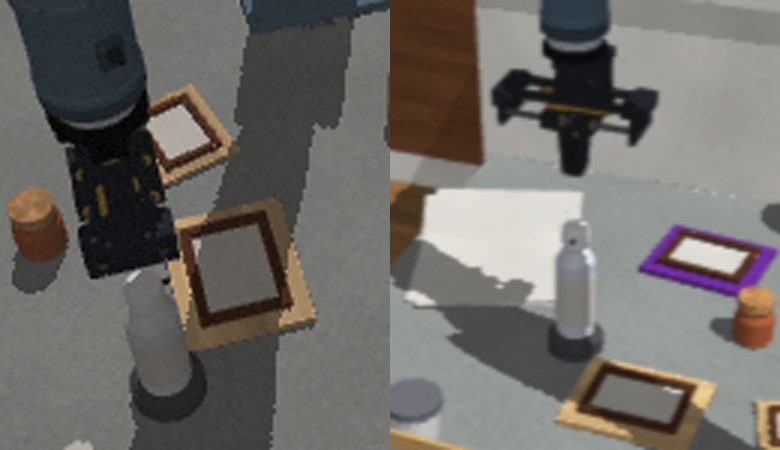

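The side view shows the shut fingertips (573,175) straight above the cap (575,225). I'll descend now.

Call:
drive_tool --motion '[[[0,0.001,-0.02],[0,0,0],0],[[0,0,-0.018],[0,0,0],0],[[0,0,0],[0,0,0],0],[[0,0,0],[0,0,0],0]]'

```text
clock: 2.5
ee_pos: [589.9, -309.4, 200.9]
eef_rot: [0.0, 0.707, 0.707, 0.0]
wrist_force: [0.8, -0.4, 0.8]
opening: 0.005
```

Call:
drive_tool --motion '[[[0,0,-0.005],[0,0,0],0],[[0,0,-0.005],[0,0,0],0],[[0,0,-0.003],[0,0,0],0],[[0,0,0],[0,0,0],0],[[0,0,0],[0,0,0],0]]'

```text
clock: 3.12
ee_pos: [589.6, -309.2, 187.4]
eef_rot: [0.0, 0.707, 0.707, 0.0]
wrist_force: [-0.2, 0.9, 0.3]
opening: 0.005
```

Call:
drive_tool --motion '[[[0,0,-0.002],[0,0,0],0],[[0,0,-0.002],[0,0,0],0],[[0,0,0],[0,0,0],0],[[0,0,0],[0,0,0],0]]'

```text
clock: 3.62
ee_pos: [589.6, -309.1, 183.3]
eef_rot: [0.0, 0.707, 0.707, -0.0]
wrist_force: [0.4, 0.1, 0.7]
opening: 0.008
```

Call:
drive_tool --motion '[[[0,0,-0.002],[0,0,0],0],[[0,0,-0.001],[0,0,0],0],[[0,0,0],[0,0,0],0],[[0,0,0],[0,0,0],0]]'

```text
clock: 4.12
ee_pos: [589.6, -309.1, 180.3]
eef_rot: [0.0, 0.707, 0.707, -0.0]
wrist_force: [-0.2, 0.1, 1.2]
opening: 0.001
```

There's no clear force yet at z=180, so I'll look before pressing further.

```bash
python3 - <<'E'
from h import *
ims=[]
for n,(x,y,w,h) in dict(scene=(175,215,65,75),side=(250,110,65,75)).items():
    im=cv2.cvtColor(manip.camera(n),cv2.COLOR_RGB2BGR); ims.append(cv2.resize(im[y:y+h,x:x+w],None,fx=6,fy=6,interpolation=cv2.INTER_CUBIC))
cv2.imwrite("pics/n2.png",np.hstack(ims)); s=manip.sense(); print(s["clock"],s["ee_pos"],s["wrist_force"],s["opening"])
for n in("scene","side"): print(proj(P(manip.camera_model(n)),s["ee_pos"]))
E
```

```text
4.225 [ 589.61184942 -309.13397989  180.37513235] [0.25753858 0.31536942 0.01024266] 0.0075563787729335
[208.46818832 256.00099355]
[281.26382586 147.03511552]
```

View pics/n2.png

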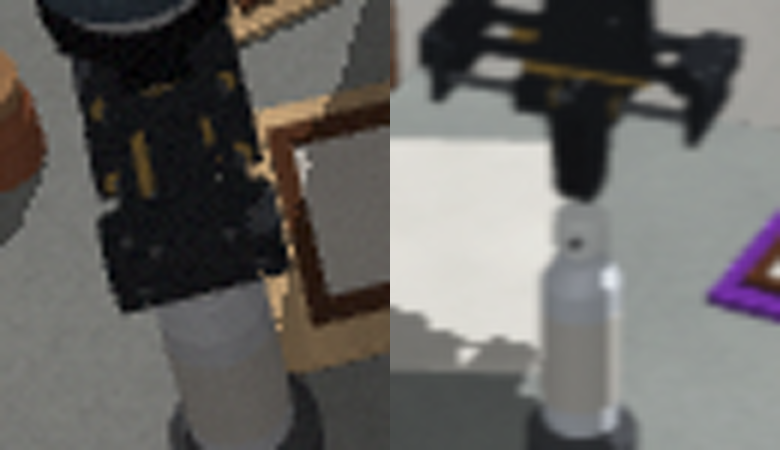

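The side view puts the fingertip at row 143.3, but the reported TCP projects to row 147. I'll check how the visible tips compare with the TCP in other pictures, and look with the wrist camera.

```bash
python3 - <<'E'
from h import *
D=P(manip.camera_model("side"))
print("start mid", proj(D,np.array([649.4,0,214.6])), "seen mid (230.9,175.7); tips +-44 in x:", proj(D,np.array([693.4,0,214.6])),proj(D,np.array([605.4,0,214.6])))
W=np.load("pics/w1.npz")["P"]; 
for x in(-10,10): print("w1 tips",1.4*proj(W,np.array([538+x,-204.6,338])))
E
python3 wp.py w2
```

```text
start mid [230.74693334 181.1082256 ] seen mid (230.9,175.7); tips +-44 in x: [218.46672675 178.42074485] [243.26468048 183.84769128]
w1 tips [367.46373518 365.67976221]
w1 tips [425.06414443 365.70333157]
4.275 [ 589.6 -309.2  180.4] [0.    0.707 0.707 0.   ] [-0.3  0.6 -0.6] [ 0.35  0.6   0.1   1.53 -0.06  1.02  0.46]
cam pos [ 590. -235.  350.] look [ 0.   -0.28 -0.96] K [377.1   0.  283. ]
```

View pics/w2.png

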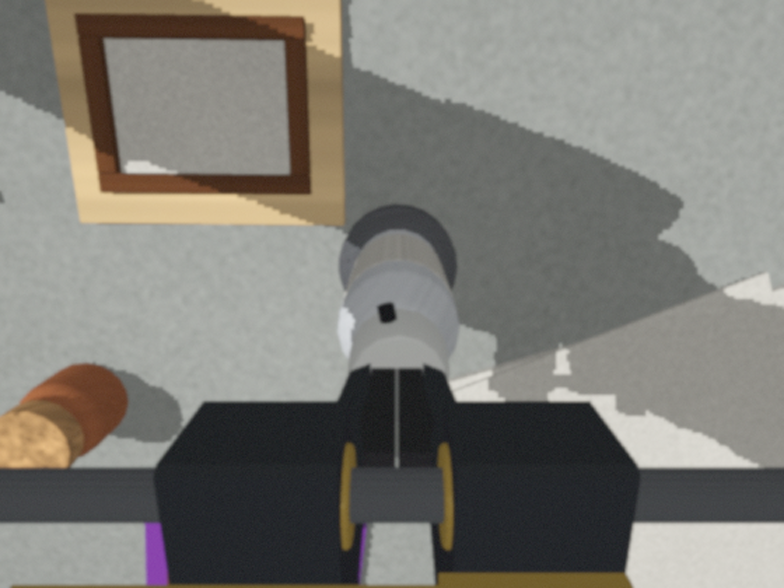

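In w2 the shut fingertips end at (397,368) on the axis over the cap, with the spout at (387,312). In every view, including the starting pose, the visible tips sit about 20 mm behind the reported TCP. That explains why there's no contact yet, so I'll go on down gently.

Call:
drive_tool --motion '[[[0,0,-0.003],[0,0,0],0],[[0,0,-0.003],[0,0,0],0],[[0,0,0],[0,0,0],0],[[0,0,0],[0,0,0],0]]'

```text
clock: 4.78
ee_pos: [589.6, -309.1, 174.3]
eef_rot: [-0.0, 0.707, 0.707, -0.0]
wrist_force: [0.1, 0.2, 0.7]
opening: 0.003
```

Call:
drive_tool --motion '[[[0,0,-0.003],[0,0,0],0],[[0,0,0],[0,0,0],0],[[0,0,0],[0,0,0],0]]'

```text
clock: 5.15
ee_pos: [589.6, -309.1, 171.3]
eef_rot: [-0.0, 0.707, 0.707, -0.0]
wrist_force: [-0.3, 0.3, -0.6]
opening: 0.006
```

Call:
drive_tool --motion '[[[0,0,-0.003],[0,0,0],0],[[0,0,0],[0,0,0],0],[[0,0,0],[0,0,0],0]]'

```text
clock: 5.52
ee_pos: [589.6, -309.1, 168.3]
eef_rot: [-0.0, 0.707, 0.707, -0.0]
wrist_force: [0.2, 0.6, -0.1]
opening: 0.004
```

Call:
drive_tool --motion '[[[0,0,-0.002],[0,0,0],0],[[0,0,0],[0,0,0],0],[[0,0,0],[0,0,0],0]]'

```text
clock: 5.9
ee_pos: [589.8, -309.2, 166.6]
eef_rot: [0.0, 0.707, 0.707, 0.0]
wrist_force: [-0.2, -0.1, 1.6]
opening: 0.005
```

Call:
drive_tool --motion '[[[0,0,-0.002],[0,0,0],0],[[0,0,0],[0,0,0],0],[[0,0,0],[0,0,0],0]]'

```text
clock: 6.28
ee_pos: [589.7, -309.2, 164.5]
eef_rot: [0.0, 0.707, 0.707, 0.0]
wrist_force: [-0.4, 0.3, 1.8]
opening: 0.008
```

Call:
drive_tool --motion '[[[0,0,-0.002],[0,0,0],0],[[0,0,0],[0,0,0],0],[[0,0,0],[0,0,0],0]]'

```text
clock: 6.65
ee_pos: [589.8, -309.2, 162.5]
eef_rot: [0.0, 0.707, 0.707, 0.0]
wrist_force: [0.4, 0.2, 3.7]
opening: 0.003
```

Contact came at a reported z of about 167.5, so the tips are about 22 mm above the reported TCP. Continuing down to the stop.

Call:
drive_tool --motion '[[[0,0,-0.002],[0,0,0],0],[[0,0,0],[0,0,0],0],[[0,0,0],[0,0,0],0]]'

```text
clock: 7.02
ee_pos: [589.8, -309.2, 160.5]
eef_rot: [0.0, 0.707, 0.707, 0.0]
wrist_force: [-0.5, -0.5, 5.3]
opening: 0.004
```

Call:
drive_tool --motion '[[[0,0,-0.002],[0,0,0],0],[[0,0,0],[0,0,0],0],[[0,0,0],[0,0,0],0]]'

```text
clock: 7.4
ee_pos: [589.9, -309.3, 160.0]
eef_rot: [0.001, 0.707, 0.707, 0.0]
wrist_force: [-2.9, 1.4, 14.1]
opening: 0.005
```

Call:
drive_tool --motion '[[[0,0,-0.002],[0,0,0],0],[[0,0,0],[0,0,0],0],[[0,0,0],[0,0,0],0]]'

```text
clock: 7.78
ee_pos: [590.1, -309.4, 159.7]
eef_rot: [0.001, 0.707, 0.707, 0.0]
wrist_force: [-7.1, 3.4, 24.7]
opening: 0.002
```

The cap is on its stop: it stopped at z=160 and force rose to 25 N. I'll retract straight up, open the fingers and travel to the block.

Call:
drive_tool --motion '[[[0,0,0.01],[0,0,0],0],[[0,0,0.03],[0,0,0],0],[[0,0,0.06],[0,0,0],0],[[0,0,0.02],[0,0,0],0],[[0,0,0],[0,0,0],0.04]]'

```text
clock: 8.4
ee_pos: [589.9, -309.3, 277.1]
eef_rot: [0.001, 0.707, 0.707, 0.0]
wrist_force: [-0.0, -0.2, -1.0]
opening: 0.097
```

Call:
drive_tool --motion '[[[-0.017,0.054,0.006],[0,0,-0.113],0.088],[[-0.017,0.054,0.006],[0,0,-0.113],0.088],[[-0.017,0.054,0.006],[0,0,-0.113],0.088],[[-0.017,0.054,0.006],[0,0,-0.113],0.088],[[-0.017,0.054,0.006],[0,0,-0.113],0.088]]'

```text
clock: 9.02
ee_pos: [502.4, -37.3, 304.2]
eef_rot: [-0.001, 0.877, 0.48, -0.002]
wrist_force: [0.4, 0.5, -0.1]
opening: 0.661
```

Call:
drive_tool --motion '[[[-0.017,0.054,0],[0,0,-0.113],0.088],[[-0.017,0.054,0],[0,0,-0.113],0.088],[[-0.017,0.054,0],[0,0,-0.113],0.088],[[-0.017,0.054,0],[0,0,-0.113],0.088],[[-0.017,0.054,0],[0,0,-0.113],0.088]]'

```text
clock: 9.65
ee_pos: [417.6, 231.8, 304.2]
eef_rot: [0.001, 0.976, 0.217, -0.002]
wrist_force: [1.0, -0.3, -0.6]
opening: 1.003
```

Call:
drive_tool --motion '[[[0,0,0],[0,0,0],0.088],[[0,0,0],[0,0,0],0.088],[[0,0,0],[0,0,0],0.088]]'

```text
clock: 10.02
ee_pos: [419.8, 229.1, 305.5]
eef_rot: [0.0, 0.976, 0.218, -0.001]
wrist_force: [-0.3, 0.3, 0.4]
opening: 0.995
```

```bash
python3 wp.py w3
```

```text
10.075 [419.9 229.3 305.8] [ 0.     0.976  0.218 -0.   ] [-0.4  0.2 -0.5] [-0.53  0.15 -0.08  1.86  0.01  1.13 -1.74]
cam pos [487. 262. 475.] look [-0.26 -0.12 -0.96] K [377.1   0.  283. ]
```

View pics/w3.png

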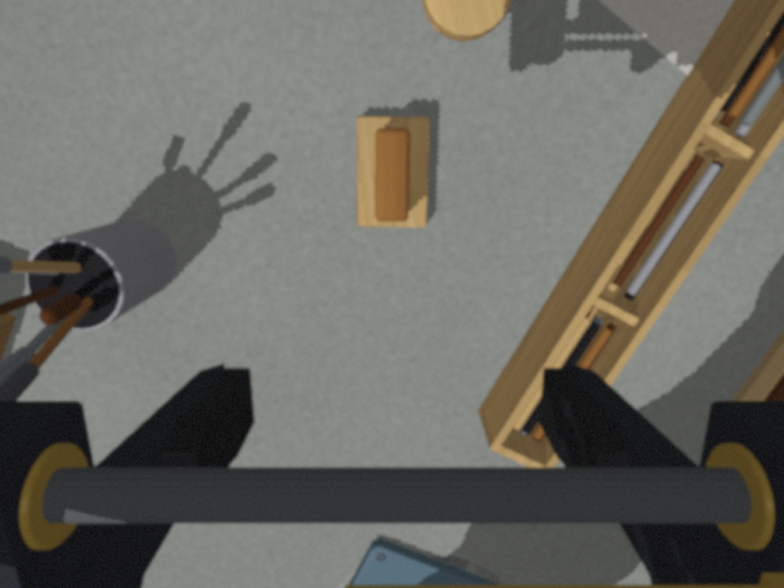

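w3 shows the oblong block's base at (358,116), (430,118), (427,228) and (358,227), with the handle top at (376,129) to (407,221). It's nearly parallel with the tool. Next I'll compute its pose.

```bash
python3 - <<'E'
from h import *
W=np.load("pics/w3.npz")["P"]; S,D=P(manip.camera_model("scene")),P(manip.camera_model("side"))
w=lambda A:((A[0]+.5)/1.4-.5,(A[1]+.5)/1.4-.5)
def rect(n,C,z):
    c=np.array([onz(W,w(A),z) for A in C]); d=(c[0]+c[1]-c[2]-c[3])[:2]; e=(c[1]+c[2]-c[0]-c[3])[:2]
    print(n,c.mean(0).round(1),"yaw",np.degrees(np.arctan2(d[1],d[0])).round(1),np.degrees(np.arctan2(e[1],e[0])).round(1),"size",np.linalg.norm(d)/2,np.linalg.norm(e)/2)
    return c
rect("base",[(358,116),(430,118),(427,228),(358,227)],22)
rect("handle",[(376,129),(409,129),(407,221),(376,220)],62)
X,r=tri([W,S,D],[w((392,175)),((650.5)/3.6+189.5,92.5/3.6+179.5),(216.5/3.3+189.5,497.5/3.3+134.5)]); print("handle tri",X.round(1),r)
R=manip.sense()["eef_rot"]; print("tool y yaw",np.degrees(2*np.arctan2(R[2],R[1])).round(1)-90)
for A in [(478,412),(492,448),(550,468)]: print("box",onz(W,w(A),70).round(1))
E
```

```text
base [463.9 253.3  22. ] yaw 24.2 -66.0 size 89.77009638487947 58.84464850377139
handle [464.1 254.3  62. ] yaw 24.4 -65.8 size 67.92608875621642 24.369998219260104
handle tri [464.2 252.4  65.6] 2.2398941634722505
tool y yaw -64.9
box [317.7 104.9  70. ]
box [291.9  77.6  70. ]
box [295.9  21.7  70. ]
```

Block is at (464,253.5) with yaw 24.3°, and its sizes check. I'll move above it and descend.

Call:
drive_tool --motion '[[[0.022,0.012,-0.04],[0,0,-0.012],0.088],[[0.022,0.012,-0.05],[0,0,0],0.088],[[0,0,-0.05],[0,0,0],0.088],[[0,0,-0.05],[0,0,0],0.088],[[0,0,0],[0,0,0],0.088]]'

```text
clock: 10.7
ee_pos: [461.4, 252.3, 113.4]
eef_rot: [0.001, 0.977, 0.212, -0.004]
wrist_force: [-0.2, -0.5, 0.5]
opening: 0.997
```

Call:
drive_tool --motion '[[[0,0,0],[0,0,0],0.088],[[0,0,0],[0,0,0],0.088]]'

```text
clock: 10.95
ee_pos: [465.2, 255.6, 118.6]
eef_rot: [-0.001, 0.977, 0.213, 0.002]
wrist_force: [-0.1, 0.2, -0.1]
opening: 0.997
```

```bash
python3 - <<'E'
from h import *
s=manip.sense();R=s["eef_rot"];print(s["clock"],s["ee_pos"],R.round(4),np.degrees(2*np.arctan2(R[2],R[1]))-90)
E
python3 - <<'E'
from h import *
im=cv2.cvtColor(manip.camera("side"),cv2.COLOR_RGB2BGR)[190:330,170:340]
im2=cv2.resize(cv2.cvtColor(manip.camera("wrist"),cv2.COLOR_RGB2BGR),None,fx=.7,fy=.7)
im=cv2.resize(im,None,fx=2.4,fy=2.4,interpolation=cv2.INTER_CUBIC)
o=np.zeros((max(im.shape[0],im2.shape[0]),im.shape[1]+im2.shape[1],3),np.uint8);o[:im.shape[0],:im.shape[1]]=im;o[:im2.shape[0],im.shape[1]:]=im2
cv2.imwrite("pics/g1.png",o);print(o.shape)
E
```

```text
10.95 [465.17711224 255.56157775 118.60135276] [-6.000e-04  9.771e-01  2.126e-01  1.900e-03] -65.45381874783058
(336, 800, 3)
```

View pics/g1.png

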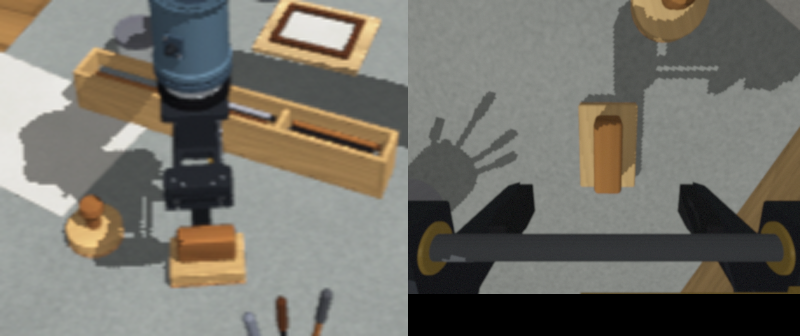

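In g1 the handle (x≈607) is centred between the fingers (533 to 679). Going down.

Call:
drive_tool --motion '[[[-0.001,-0.001,-0.04],[0,0,0],0.088],[[0,0,-0.03],[0,0,0],0.088],[[0,0,-0.02],[0,0,0],0.088],[[0,0,0],[0,0,0],0.088],[[0,0,0],[0,0,0],0.088]]'

```text
clock: 11.68
ee_pos: [463.4, 254.4, 27.5]
eef_rot: [-0.0, 0.977, 0.213, 0.001]
wrist_force: [0.4, -0.2, -0.5]
opening: 0.998
```

Call:
drive_tool --motion '[[[0,0,-0.012],[0,0,0],0.088],[[0,0,-0.006],[0,0,0],0.088],[[0,0,0],[0,0,0],0.088],[[0,0,0],[0,0,0],0.088]]'

```text
clock: 12.18
ee_pos: [462.6, 253.9, 8.4]
eef_rot: [0.0, 0.977, 0.213, 0.0]
wrist_force: [0.3, 0.3, 0.0]
opening: 0.997
```

Call:
drive_tool --motion '[[[0.0015,-0.0005,-0.003],[0,0,0],0.088],[[0,0,0],[0,0,0],0.04],[[0,0,0],[0,0,0],0.02],[[0,0,0],[0,0,0],0.01],[[0,0,0],[0,0,0],0]]' --grip_force 40

```text
clock: 12.8
ee_pos: [464.1, 253.4, 5.3]
eef_rot: [-0.0, 0.977, 0.213, 0.0]
wrist_force: [0.4, 0.2, -0.8]
opening: 0.57
```

Call:
drive_tool --motion '[[[0,0,0],[0,0,0],0],[[0,0,0],[0,0,0],0],[[0,0,0],[0,0,0],0],[[0,0,0],[0,0,0],0],[[0,0,0],[0,0,0],0]]'

```text
clock: 13.42
ee_pos: [464.0, 253.4, 5.3]
eef_rot: [-0.0, 0.977, 0.213, -0.0]
wrist_force: [-0.0, 0.2, -0.1]
opening: 0.291
```

Call:
drive_tool --motion '[[[0,0,0.01],[0,0,0],0],[[0,0,0.02],[0,0,0],0],[[0,0,0],[0,0,0],0],[[0,0,0],[0,0,0],0]]'

```text
clock: 13.92
ee_pos: [463.8, 253.2, 35.1]
eef_rot: [0.0, 0.977, 0.213, -0.0]
wrist_force: [0.6, 0.0, -2.8]
opening: 0.293
```

Gripped: opening is 26 mm and the load is 2.8 N. The underside equals reported z minus 5.3 mm. I'll lift and carry it over the box, turning it square with the frame.

Call:
drive_tool --motion '[[[0,0,0.04],[0,0,0],0],[[0,0,0.05],[0,0,0],0],[[0,0,0.04],[0,0,0],0],[[0,0,0],[0,0,0],0]]'

```text
clock: 14.42
ee_pos: [465.7, 254.3, 167.4]
eef_rot: [-0.001, 0.977, 0.213, 0.002]
wrist_force: [-0.4, -0.3, -1.2]
opening: 0.293
```

Call:
drive_tool --motion '[[[0,-0.025,0],[0,0,-0.04],0],[[0,-0.045,0],[0,0,-0.045],0],[[0,-0.05,0],[0,0,-0.045],0],[[0,-0.05,0],[0,0,-0.045],0],[[0,-0.05,0],[0,0,-0.045],0]]'

```text
clock: 15.05
ee_pos: [462.0, 30.2, 163.4]
eef_rot: [0.0, 0.995, 0.102, -0.002]
wrist_force: [-0.0, -0.4, -2.0]
opening: 0.29
```

Call:
drive_tool --motion '[[[0.001,-0.05,0],[0,0,-0.045],0],[[0.001,-0.05,0],[0,0,-0.045],0],[[0.001,-0.05,0],[0,0,-0.045],0],[[0.001,-0.045,0],[0,0,-0.045],0],[[0.001,-0.035,0],[0,0,-0.045],0]]'

```text
clock: 15.68
ee_pos: [466.2, -199.4, 163.3]
eef_rot: [0.0, 1.0, -0.011, -0.002]
wrist_force: [0.4, 0.3, -1.5]
opening: 0.292
```

Call:
drive_tool --motion '[[[0,-0.015,0],[0,0,0],0],[[0,0,0],[0,0,0],0],[[0,0,0],[0,0,0],0],[[0,0,0],[0,0,0],0]]'

```text
clock: 16.18
ee_pos: [469.2, -210.0, 165.2]
eef_rot: [-0.0, 1.0, -0.007, -0.0]
wrist_force: [0.5, 0.7, -1.9]
opening: 0.291
```

I'll refine the frame from w2 as well (rim corners there: (76,14), (304,18), (310,193), (100,193)).

```bash
python3 - <<'E'
from h import *
W1=np.load("pics/w1.npz")["P"];W2=np.load("pics/w2.npz")["P"]
w=lambda A:((A[0]+.5)/1.4-.5,(A[1]+.5)/1.4-.5)
A1=[(254,184),(394,184),(393,289),(259,287)];A2=[(76,14),(304,18),(310,193),(100,193)]
B1=[(234,159),(420,162),(415,306),(243,306)]
def yaw(c): f=lambda v:np.arctan2(v[1],v[0]); return [round(f(v),3) for v in (c[1]-c[0],c[2]-c[3])]+[round(f(v)-np.pi/2,3) for v in (c[0]-c[3],c[1]-c[2])]
for W,A,z in((W1,A1,18),(W2,A2,18),(W1,B1,10)):
    c=np.array([onz(W,w(a),z) for a in A]);print(c.mean(0).round(1),yaw(c))
T=np.array([tri([W1,W2],[w(a),w(b)])[0] for a,b in zip(A1,A2)]);print(T.round(1),T.mean(0))
E
```

```text
[ 471.4 -213.9   18. ] [np.float64(0.0), np.float64(-0.015), np.float64(-0.026), np.float64(-0.011)]
[ 472.6 -214.3   18. ] [np.float64(-0.016), np.float64(0.0), np.float64(-0.023), np.float64(-0.012)]
[ 473.2 -213.9   10. ] [np.float64(-0.015), np.float64(0.0), np.float64(-0.023), np.float64(-0.023)]
[[ 409.3 -164.7   19. ]
 [ 536.2 -165.2   11.7]
 [ 535.3 -264.4   13.5]
 [ 404.6 -263.5   13.2]] [ 471.34676071 -214.44561492   14.36447425]
```

Call:
drive_tool --motion '[[[0.001,-0.003,-0.05],[0,0,0],0],[[0,0,-0.04],[0,0,0],0],[[0,0,-0.01],[0,0,0],0],[[0,0,0],[0,0,0],0],[[0,0,0],[0,0,0],0]]'

```text
clock: 16.8
ee_pos: [471.4, -214.9, 66.9]
eef_rot: [0.0, 1.0, -0.008, 0.001]
wrist_force: [-0.6, -1.4, -2.5]
opening: 0.289
```

Call:
drive_tool --motion '[[[0.0005,0.0005,-0.012],[0,0,0],0],[[0,0,-0.008],[0,0,0],0],[[0,0,0],[0,0,0],0],[[0,0,0],[0,0,0],0]]'

```text
clock: 17.3
ee_pos: [470.6, -214.2, 45.3]
eef_rot: [0.0, 1.0, -0.008, -0.0]
wrist_force: [-0.5, -0.1, -3.0]
opening: 0.29
```

```bash
python3 - <<'E'
from h import *
s=manip.sense();R=s["eef_rot"];print(s["clock"],s["ee_pos"].round(1),R.round(4),s["wrist_force"].round(1),s["opening"])
out=[]
for n,(x,y,w,h) in dict(scene=(190,200,130,100),side=(250,155,130,100)).items():
    im=cv2.cvtColor(manip.camera(n),cv2.COLOR_RGB2BGR)[y:y+h,x:x+w]; out.append(cv2.resize(im,(390,300),interpolation=cv2.INTER_CUBIC))
wr=cv2.cvtColor(manip.camera("wrist"),cv2.COLOR_RGB2BGR); wr=cv2.resize(wr[:280],None,fx=1.0,fy=1.0)
o=np.zeros((600,780,3),np.uint8);o[:300]=np.hstack(out);o[310:590,:560]=wr
cv2.imwrite("pics/f1.png",o); np.savez("pics/f1.npz",P=P(manip.camera_model("wrist")))
E
```

```text
17.3 [ 470.6 -214.2   45.3] [ 0.0e+00  1.0e+00 -8.1e-03 -1.0e-04] [-0.5 -0.1 -3. ] 0.2895073054447702
```

View pics/f1.png

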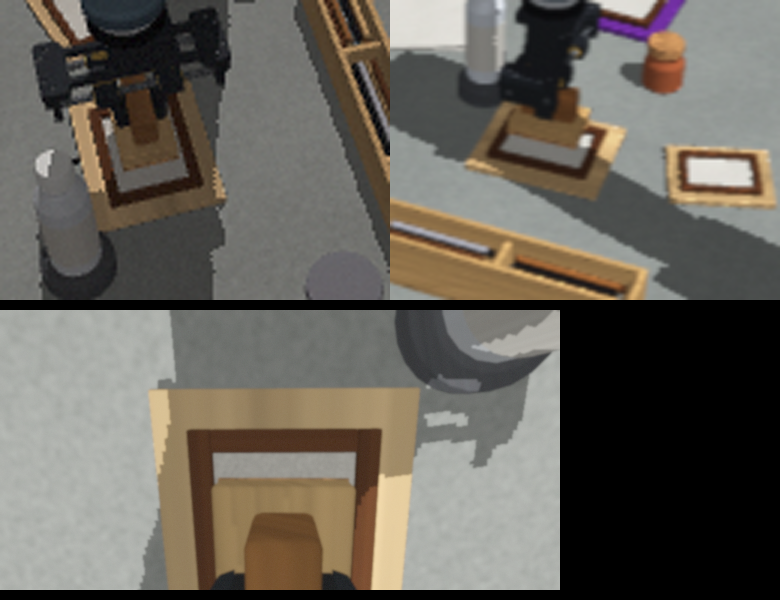

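f1 shows the block held level over the frame. In the wrist picture the block's far edge corners are at (213,175) and (355,175), the rim's outer corners at (188,120) and (381,120), and the inner corners at (213,142) and (356,142). Comparing them numerically.

```bash
python3 - <<'E'
from h import *
W=np.load("pics/f1.npz")["P"]
for n,z,A in(("rim out",18,[(188,120),(381,120)]),("rim in",18,[(213,142),(356,142)]),("board",10,[(150,80),(420,77)]),("block top edge",62,[(213,175),(355,175)])):
    c=[onz(W,a,z) for a in A]; d=c[0]-c[1]; print(n,c[0].round(1),c[1].round(1),"mid",((c[0]+c[1])/2).round(1),"len",np.linalg.norm(d).round(1),"yaw",round(np.arctan2(d[1],d[0])-np.pi/2,3))
E
```

```text
rim out [ 536.9 -166.    18. ] [ 535.3 -263.9   18. ] mid [ 536.1 -215.    18. ] len 97.8 yaw -0.016
rim in [ 525.7 -178.    18. ] [ 524.5 -251.6   18. ] mid [ 525.1 -214.8   18. ] len 73.7 yaw -0.016
board [ 556.8 -146.4   10. ] [ 556.  -284.6   10. ] mid [ 556.4 -215.5   10. ] len 138.2 yaw -0.006
block top edge [ 516.5 -185.2   62. ] [ 515.6 -243.4   62. ] mid [ 516.1 -214.3   62. ] len 58.2 yaw -0.016
```

The block is centred within about 1 mm and its yaw matches. I'll lower to the final height of reported z 33.3, which puts the underside at 28 mm.

Call:
drive_tool --motion '[[[0.0005,-0.0005,-0.006],[0,0,0],0],[[0,0,-0.006],[0,0,0],0],[[0,0,0],[0,0,0],0],[[0,0,0],[0,0,0],0],[[0,0,0],[0,0,0],0]]'

```text
clock: 18.08
ee_pos: [471.2, -214.7, 33.4]
eef_rot: [0.0, 1.0, -0.008, 0.0]
wrist_force: [0.9, 0.6, -2.4]
opening: 0.287
```

```bash
python3 - <<'E'
from h import *
out=[]
for n,(x,y,w,h) in dict(side=(260,165,110,80),scene=(150,190,110,80)).items():
    im=cv2.cvtColor(manip.camera(n),cv2.COLOR_RGB2BGR)[y:y+h,x:x+w]; out.append(cv2.resize(im,None,fx=3.6,fy=3.6,interpolation=cv2.INTER_CUBIC))
wr=cv2.cvtColor(manip.camera("wrist"),cv2.COLOR_RGB2BGR)[:300]
o=np.zeros((596,792,3),np.uint8);o[:288]=np.hstack(out);o[292:592,:560]=wr
cv2.imwrite("pics/f2.png",o);s=manip.sense();print(s["clock"],s["ee_pos"].round(1),s["eef_rot"].round(4),s["wrist_force"].round(1),s["opening"])
E
```

```text
18.225 [ 471.2 -214.6   33.4] [ 0.0e+00  1.0e+00 -8.1e-03  1.0e-04] [-0.1 -0.4 -3. ] 0.29473541778102585
```

View pics/f2.png

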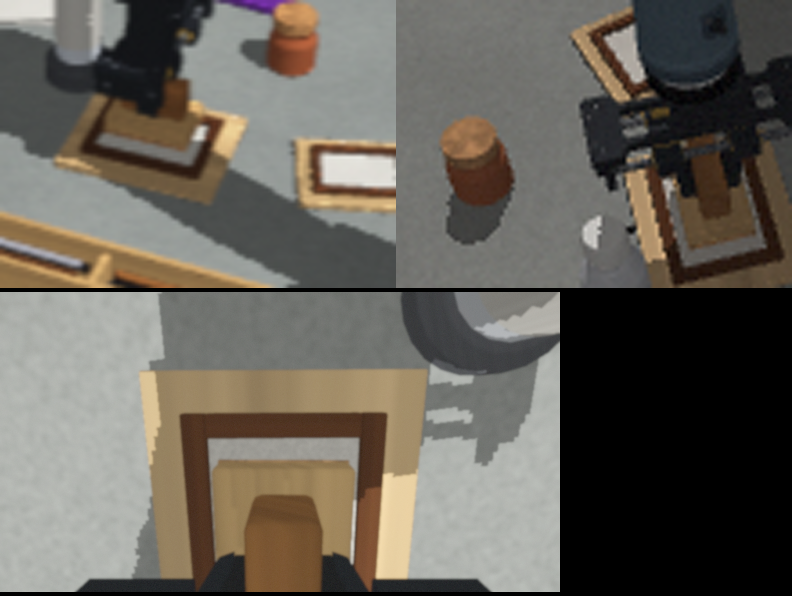

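f2 shows the block level, centred and square inside the rim outline. The frame isn't touched, since the load is still only the block's weight, and the cap is clear and free at (607,235). Handing in.

```bash
python3 -c "
from plant import manip
print(manip.hand_in())"
```

```text
the job is handed in; nothing more can be done
None
```

The job is handed in: the nozzle was pressed and released first, and the gripper now holds the oblong block over the frame. The clock read 18.2 s of the allowed 64 s at the last check.

**Nozzle:** I pressed the cap with shut fingers. The spring force rose to about 5.3 N over 7 mm, then the cap stopped and force reached 25 N on the stop. I then backed straight off. The cap is clear of the fingers, but I didn't measure its height after release.

**Block:** I gripped it by the handle with the opening at 26 mm, which matches the handle width. I carried it over the pencil box with its underside about 158 mm up.

**Last checks:**
- **Position and yaw:** the block's centre is within about 1 mm of the frame's (near x 471, y -214 mm), with both at about -0.016 rad yaw.
- **Height:** the underside is at about 28 mm, so roughly 10 mm above the rim. This comes from the reported tool height, because I didn't measure the rim gap from two views.
- **Contact:** the load is about 3 N, which is just the block's weight, so nothing is touching.

**Disagreement:** the visible fingertips sat about 22 mm above the reported TCP in every view, and the nozzle contact gave the same offset. I worked around it by taking heights from the force at contact and from how far the block had risen since I gripped it on the table. Single-corner height measurements of the rim also scattered by several mm, so I used the stated 18 mm for the rim, which fit its measured size.

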